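Be the third hand: hold a lock cylinder home in the clamping fixture

ROBOT

A 7-joint arm with a two-finger parallel gripper is mounted at the origin on a cart in front of the work surface, level with it; the furniture and walls round the work are solid. World frame = base frame: x ahead of the robot, y to its left, z up, the work surface at z = 0. Lengths are in m, angles in rad, forces in N, time in s.
With the tool pointing down it reaches from about 0.4 to 0.85 m from the base axis. Payload 10.4 kg.
Tool frame: the origin (TCP) lies between the finger pads; the fingertips stand 14 mm ahead of it and the grasp point (between the pads) lies 5 mm behind it; z points along the fingers, y is the line along which they close (so a half turn about z gives the same grasp; the last joint's range is limited). The gripper opens to 87 mm and grips with 3 to 60 N. Pads are 19 mm wide; open, the fingers measure 117 mm over their backs; the gripper's body (75 mm by 190 mm) begins 51 mm behind the grasp point.
Start: joints at [1.237, 0.332, -0.065, 1.46, 0.022, 1.35, -0.088], TCP at [0.191, -0.595, 0.237] pointing down, gripper open.
Joint ranges: [-2.6, 2.6], [-0.5, 2.12], [-1.47, 1.34], [0.16, 2.42], [-1.27, 4.41], [0.06, 2.06], [-2.6, 2.6]. Speed limits (rad/s): [2.22, 2.22, 2.79, 2.79, 3.14, 3.14, 3.14].

INTERFACE

Orientations are given as a unit quaternion [x, y, z, w].
In Python, from bench import * gives the robot as it stands.
- The arm moves only by the tool drive_tool, never from a script. Its argument "deltas" is a list of rows, each a list of 7 numbers: the turn, a rotation vector about the tool's x, y, z in degrees, then the shift along the tool's x, y, z in m, then the closure, from -1 (fully open) to 1 (shut). A call has 1 to 12 rows; each row is the pose to reach, as a shift and turn from the pose commanded when the call began, along the tool's axes at that moment; what a row does not reach only later rows make up. A row lasts 1/10 s, in which the tool goes at most 50 mm and 8.59 degrees, less where a joint would pass 70% of its speed; a pose out of reach is approached as far as the arm can. A call with a gripper value outside its range is refused whole. The fingers move at their own pace and stop on an object; "squeeze" is the grip in N (left out, the last holds). Time passes only in rows, so rows that repeat a pose let the fingers close. It gives the time, the measured TCP pose, the force and the opening at its end, in the units of the state.
- read_state(): the state, without advancing time (a new reading comes with each control period).
- camera(name): name is "scene" or "top"; returns (picture, depth): 384x512x3 uint8, red, green, blue; 384x512 float32, m along the optical axis (not along the pixel's ray), 0 where there is no reading.
- camera_params(name): a dict with "K" (3x3 intrinsics, pixels), "k1" (the pictures are not rectified: a ray, as slopes to the right and down, at radius r is drawn at 1 + k1 r^2 times it, then the intrinsics apply), "R" (3x3) and "t" (3): a world point X has camera coordinates R X + t. Camera axes: x right, y down, z forward; pixel columns grow to the right and rows downward; lengths in m; the calibration is good to about 2 mm. A picture is of the moment at which its call begins. camera_params takes no time and is no camera call.
- close_job(): hands the job in, once; it reports no verdict.
Trained networks look in the newest picture that a camera, given by its name, has taken for a name from the list of things; names that differ only in an ending like _2 or _b are one class to them, and where a whole thing is asked for, a point or a joint stands for the part that bears it (a point fixed in the world has none). Each returns a list of dicts, best first, with "score" (0 to 1); they miss things now and then, are a little off and sometimes report something else, mostly with a low value. They report only what shows in the picture. A call takes as long as a camera call. They do not tell look-alikes from the thing itself.
- outline_of(label, camera): "pixels" (384x512 bool, what is visible of it) and "location" ([column, row] as shares, 0 to 1, of the picture: columns of its width, rows of its height, amid what is visible of it).
- tip_of(label, camera): "location" ([column, row] as shares, 0 to 1, of the picture: columns of its width, rows of its height: a listed point, or the origin of a listed thing).
The state is a dict: "time": time; "joint_positions": joint angles; "joint_vel": joint speeds; "joint_torque": joint torques, N m; "ee_pos": TCP position; "eef_rot": TCP orientation; "ft_force": force on the tool from outside, world axes, zero at the start; "torque": the same for the moment, N m; "width": finger opening in m.
Only numpy, scipy, OpenCV 4.12 (cv2) and the standard library are available. Lean on these libraries where they do the work, as an engineer would, in place of code of your own. Each camera call takes 0.05 s, during which the arm holds its last target. There are 200 camera calls.

TASK

The finished silver lock cylinder is still in the clamping fixture: take it out and lay it on the bench, a good hand's breadth clear of the fixture. Then lay the brass lock cylinder in the fixture's channel, push it fully home against the end stop, which the sprung ejector pin resists, without ramming it, and keep pressing it there with a steady push of about 15 newtons so that I can tighten the clamp screw: your program finishes while still holding it like that, not letting go. Leave the padlock, the yellow screwdriver and the oil bottle where they are.

Things in the scene. Friction and masses are not known exactly. Their poses are not given: they have to be found in the camera images.
- fixture: Clamping fixture screwed to the bench: steel base plate 160 x 100 x 12 mm (x, y, z). Origin: centre of its underside, on the bench; +x points along the channel to the end stop, z up; its yaw is within 0.3 rad of the world's. The plate's top (z = 12 mm) is flat and bare from x = -80 to 20 mm. Friction of all the metal about 0.6.
- channel_mouth (a point): Middle of the channel's mouth on the plate's top: fixture x = 20, y = 0, z = 12 mm; axes as the fixture's. The channel runs 30 mm from here to the end stop between two steel cheeks 14 mm high and 14 mm thick; it is 37 mm wide, and its first 6 mm flare by about 2 mm a side.
- clamp_knob (a point): Middle of the black clamp-screw knob, 16 mm in diameter, on the outside of the left (+y) cheek: fixture x = 38, y = 49, z = 20 mm. It is backed off and stands out to fixture y = 55 mm. The colleague turns it, not the robot.
- end_stop: Dark steel end stop across the far end of the channel, 22 x 65 x 26 mm (its top 38 mm above the bench), rigid, fixed to the fixture. Frame parallel to the fixture's; origin at point stop_face. It carries the ejector pin. The push is what the cylinder gives to this stop and pin together; leaning on the plate below eats part of it in friction.
- stop_face (a point): Foot of the end stop's face in the middle of the channel, on the plate's top: fixture x = 50, y = 0, z = 12 mm; axes as the fixture's. A cylinder that is fully home has its centre 31 mm before it.
- ejector (a joint): Sprung ejector pin, 8 mm in diameter, in the middle of the end stop's face, 8.5 mm above the plate. 0 m = out (stands 6 mm out of the face); grows as it is pushed in, 0.006 m = flush. Its spring gives about 3 N when out, 6.6 N when flush, and pushes a cylinder that is not held back by 6 mm.
- silver_cylinder: Finished silver profile lock cylinder lying on its side in the channel against the pin, 62 x 33 x 17 mm, about 160 g. Origin: centre of its underside; x its long axis, z up. Its near half (about 40 mm) sticks out of the channel, free to be gripped from above across 33 mm (its y).
- brass_cylinder: Brass lock cylinder of the same kind lying on its side on the bench left of the fixture, 62 x 33 x 17 mm, 130 to 200 g. Origin: centre of its underside; x its long axis, y across 33 mm (the grip from above), z up. Flat ends; either end may go first. The bench there (world x 0.40 to 0.69, y 0.15 to 0.26) is clear but for this cylinder.
- padlock: Brass padlock lying in front, to the right, 62 x 40 x 18 mm, origin at the centre of its underside. Leave alone. Behind it lies a black power adapter (38 mm high), and farther right stands the key machine, 0.31 m tall with a screen above (world y below -0.32, x from 0.37): from the start pose go round its front.
- yellow_screwdriver: Yellow-handled screwdriver lying crosswise near the front edge of the bench, 146 mm long (along its y), 21 mm thick, origin at the centre of its underside. Leave alone.
- oil_bottle: White oil bottle with a red nozzle, standing behind the fixture, 42 mm in diameter, 114 mm tall, origin at the centre of its underside. Leave alone.
There are look-alikes about, which are no part of the job. What is shaped like the silver_cylinder but turquoise is not meant. What is shaped like the brass_cylinder but pink is not meant.

How it is judged:
By the outcome, as a careful person would: the job done as asked, in the order asked, and still so for the second after the job is handed in, while the arm keeps its last pose, push and grip.
It also fails if it takes over 64 s, if anything falls off the work surface, if the arm or the gripper's body presses on something with over 40 N, if the wrist force passes 120 N, or if a joint passes its speed limit or range.

## Working session

There is one attempt and no reset: what is moved stays moved. The work goes in short steps, Python scripts to look and compute and a tool call to move; the robot and the scene stay as the last step left them, time stands still between calls to the robot, and variables do not carry over. Pictures are saved under pics/ and viewed, on a budget of 10 in all, crops included, one or two more only if the job needs it, and the job is handed in when it is done.

Besides the shell and the picture viewer there is one more tool, called after "Call:" as name(argument=value, ...) on one line, values as JSON. drive_tool: Moves the arm, as the interface text tells. Its arguments: {"type":"object","properties":{"deltas":{"type":"array"},"squeeze":{"type":"number"}},"required":["deltas"]}

```bash
mkdir -p pics
cat > h.py <<'E'
from bench import *
import numpy as np, cv2
from scipy.spatial.transform import Rotation as Ro
def deproj(name,uv,depth=None,z=None):
    p=camera_params(name);K=np.array(p["K"]);R=np.array(p["R"]);t=np.array(p["t"])
    uv=np.atleast_2d(np.asarray(uv,float))
    d=cv2.undistortPoints(uv.reshape(-1,1,2),K,np.array([p["k1"],0,0,0.])).reshape(-1,2)
    r=np.c_[d,np.ones(len(d))]
    if depth is not None:
        return (r*np.asarray(depth).reshape(-1,1)-t)@R
    c=-R.T@t; w=r@R
    return c+w*((z-c[2])/w[:,2])[:,None]
def proj(name,X):
    p=camera_params(name);c=np.atleast_2d(X)@np.array(p["R"]).T+np.array(p["t"])
    return cv2.projectPoints(c.reshape(-1,1,3),np.zeros(3),np.zeros(3),np.array(p["K"]),np.array([p["k1"],0,0,0.]))[0].reshape(-1,2)
def cloud(name,mask,d):
    m=mask&(d>0);v,u=np.nonzero(m);return deproj(name,np.c_[u,v],d[m])
def save(im,f,s=1.): cv2.imwrite(f,cv2.resize(im[:,:,::-1],None,fx=s,fy=s,interpolation=cv2.INTER_CUBIC))
E
cat > a.py <<'E'
from h import *
ims=[]
for n in ("scene","top"):
    im,d=camera(n);save(im,f"pics/{n}0.png",1.5);np.savez(f"{n}0.npz",im=im,d=d)
    p=camera_params(n);print(n,"cam at",-np.array(p["R"]).T@p["t"])
    for l in ("silver_cylinder","brass_cylinder","fixture","padlock","oil_bottle","yellow_screwdriver"):
        for o in outline_of(l,n)[:3]:
            if o["score"]<.2: continue
            c=cloud(n,o["pixels"],d)
            print(l,round(o["score"],2),(np.array(o["location"])*[512,384]).round(),o["pixels"].sum(),im[o["pixels"]].mean(0).round(), np.median(c,0).round(3) if len(c) else None)
    for l in ("channel_mouth","stop_face","clamp_knob"):
        for o in tip_of(l,n)[:1]:
            uv=np.array(o["location"])*[512,384];print(l,round(o["score"],2),uv.round(1),deproj(n,uv,z=.02 if l=="clamp_knob" else .012).round(4))
s=read_state();print(s["time"],s["ee_pos"],s["eef_rot"],s["ft_force"],s["width"])
E
python3 a.py
```

```text
scene cam at [0.04378212 0.43940755 0.77723161]
silver_cylinder 0.85 [231. 164.] 280 [ 97. 181. 169.] [ 0.741 -0.018  0.013]
silver_cylinder 0.53 [273. 194.] 409 [202. 194. 179.] [ 0.593 -0.025  0.024]
brass_cylinder 0.79 [201. 280.] 494 [225. 218. 168.] [0.497 0.216 0.013]
brass_cylinder 0.63 [237. 245.] 478 [229. 166. 181.] [0.526 0.116 0.012]
fixture 0.68 [276. 202.] 2503 [192. 185. 179.] [ 0.577 -0.016  0.013]
padlock 0.82 [362. 217.] 394 [214. 203. 163.] [ 0.425 -0.144  0.017]
oil_bottle 0.67 [188. 169.] 642 [169. 144. 131.] [0.749 0.091 0.056]
yellow_screwdriver 0.78 [309. 273.] 433 [210. 183.  69.] [0.383 0.053 0.016]
channel_mouth 0.62 [266.1 191.6] [[ 0.6154 -0.0261  0.012 ]]
stop_face 0.32 [270.7 195.7] [[ 0.5993 -0.0266  0.012 ]]
clamp_knob 0.75 [245.2 195.4] [[0.628 0.023 0.02 ]]
top cam at [0.40856061 0.00803389 1.06972411]
silver_cylinder 0.88 [274. 183.] 330 [147. 143. 133.] [ 0.596 -0.028  0.024]
silver_cylinder 0.6 [274. 125.] 329 [ 56. 122. 116.] [ 0.746 -0.023  0.013]
brass_cylinder 0.93 [217. 213.] 353 [157. 115. 126.] [0.524 0.111 0.012]
brass_cylinder 0.71 [172. 222.] 377 [154. 153. 123.] [0.499 0.214 0.012]
brass_cylinder 0.51 [244. 271.] 222 [153. 134.  98.] [0.386 0.049 0.017]
fixture 0.69 [276. 184.] 2440 [148. 150. 149.] [ 0.583 -0.028  0.013]
padlock 0.73 [328. 254.] 339 [156. 156. 132.] [ 0.43  -0.152  0.017]
oil_bottle 0.56 [229. 113.] 375 [108.  91.  83.] [0.751 0.081 0.07 ]
yellow_screwdriver 0.78 [238. 273.] 210 [152. 131.  88.] [0.384 0.057 0.018]
channel_mouth 0.64 [277.6 180.8] [[ 0.604  -0.0371  0.012 ]]
stop_face 0.66 [273.9 166.4] [[ 0.6393 -0.028   0.012 ]]
clamp_knob 0.62 [254. 171.] [[0.6256 0.0199 0.02  ]]
1.0 [ 0.19117489 -0.59510346  0.23658717] [9.87948129e-01 1.54785296e-01 7.78088552e-06 8.34051451e-05] [-0.25837371  0.48781017  0.44203219] 0.0869340319368621
```

View top.

Run:
```python
from h import *
a=np.load("top0.npz")["im"]; save(a[90:300,150:350],"pics/topc.png",3)
```

```text
(no output)
```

View pics/scene0.png

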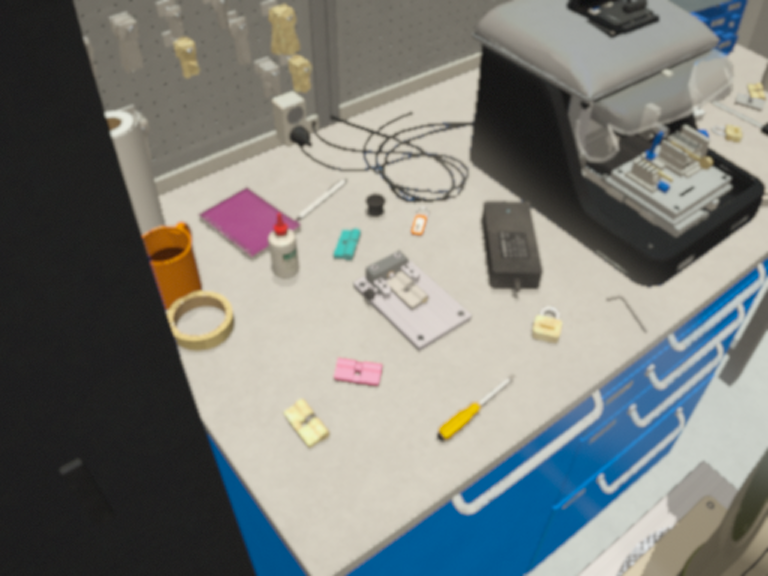

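View pics/topc.png

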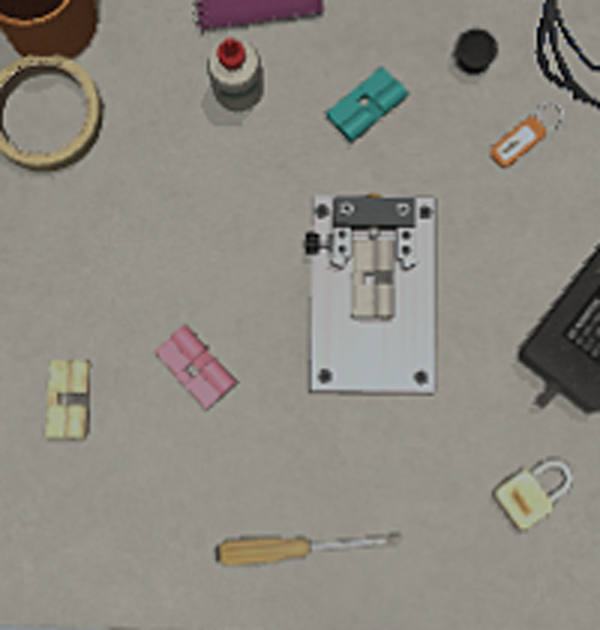

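```bash
cat > b.py <<'E'
from h import *
def rect(c,lab):
    (cx,cy),(w,h),a=cv2.minAreaRect((c[:,:2]*1000).astype(np.float32))
    if w<h: w,h,a=h,w,a+90
    a=(a+90)%180-90
    print(lab,np.round([cx,cy,w,h,a],1))
def big(m):
    n,l,s,_=cv2.connectedComponentsWithStats(m.astype(np.uint8));return l==1+s[1:,4].argmax()
for n in ("top","scene"):
    f=np.load(n+"0.npz");d=f["d"];im=f["im"]
    v,u=np.mgrid[:384,:512];W=deproj(n,np.c_[u.ravel(),v.ravel()],d.ravel()).reshape(384,512,3)
    box=lambda x0,x1,y0,y1:(W[...,0]>x0)&(W[...,0]<x1)&(W[...,1]>y0)&(W[...,1]<y1)
    b=box(.44,.5,-.1,.1);print(n,"bench z",np.median(W[b][:,2]).round(4),W[b][:,2].std().round(4))
    z0=np.median(W[b][:,2])
    m=big(box(.45,.72,-.12,.08)&(W[...,2]>z0+.006)&(W[...,2]<z0+.06));c=W[m]
    cl=c[(c[:,2]<z0+.018)];rect(cl,"plate")
    c2=W[box(.5,.665,-.09,.05)&(W[...,2]>z0+.034)];print("stop pts",len(c2),c2.mean(0).round(4) if len(c2) else ''); 
    if len(c2): rect(c2,"stop")
    c3=W[box(.45,.56,.165,.27)&(W[...,2]>z0+.005)];rect(c3,"brass");print(c3.mean(0),np.percentile(c3[:,2],[50,98]))
    for l in ("silver_cylinder","brass_cylinder","fixture"):
        camera(n)
        for o in outline_of(l,n)[:2]:
            v1,u1=np.nonzero(big(o["pixels"])); zt={"fixture":.012,"brass_cylinder":.012,"silver_cylinder":.026}[l]
            rect(deproj(n,np.c_[u1,v1],z=zt),l+str(round(o["score"],2)))
E
python3 b.py
```

```text
top bench z -0.0001 0.002
plate [588.7 -29.9 159.3  98.9   0.8]
stop pts 249 [ 0.649  -0.0283  0.0382]
stop [648.8 -28.6  64.4  20.9 -88.6]
brass [503.7 224.4 108.5  88.7 -78.5]
[0.49862538 0.21361404 0.01225464] [0.01209729 0.01904934]
silver_cylinder0.71 [740.9 -21.9  65.2  35.8 -46. ]
silver_cylinder0.61 [ 5.973e+02 -3.040e+01  6.030e+01  3.330e+01  5.000e-01]
brass_cylinder0.69 [498.9 213.8  62.2  33.7   0.8]
brass_cylinder0.67 [588.4 -27.4 158.4 103.3   0.8]
scene bench z 0.0005 0.0014
plate [ 5.879e+02 -2.410e+01  1.612e+02  1.062e+02 -2.000e-01]
stop pts 220 [ 0.6483 -0.0254  0.0386]
stop [650.  -26.9  66.3  25.9 -87.6]
brass [500.6 215.9  63.8  32.9  -2.9]
[0.49800938 0.21625455 0.01303125] [0.01286455 0.01827654]
silver_cylinder0.79 [731.1 -11.6  74.2  31.4 -49.1]
silver_cylinder0.56 [595.5 -22.2  75.6  39.6  -2.5]
brass_cylinder0.96 [524.5 114.7  65.8  41.1  44.8]
brass_cylinder0.8 [499.6 216.   66.8  32.5  -3.2]
fixture0.94 [ 5.929e+02 -2.470e+01  1.806e+02  1.040e+02 -2.000e-01]
fixture0.73 [385.4  23.1 143.9  20.8 -85.9]
```

Call:
drive_tool(deltas=[[0,0,0,0.06,-0.2,-0.05,-1],[0,0,0,0.06,-0.2,-0.05,-1],[0,0,0,0.06,-0.2,-0.05,-1],[0,0,0,0.06,-0.2,-0.05,-1],[0,0,0,0.06,-0.2,-0.05,-1]])

```text
time: 2.1
ee_pos: [0.1877, -0.3832, 0.2882]
eef_rot: [0.988, 0.156, 0.0, 0.001]
ft_force: [-0.0, -0.8, -0.2]
width: 0.0871
```

Candidates (top image): silver (274,183) in the fixture vs turquoise (274,125); brass (172,222) vs pink (217,213) and the padlock (328,254). By colour and place I choose (274,183) and (172,222); the crop shows both plainly.

Call:
drive_tool(deltas=[[0,0,3,0.045,-0.024,0,-1],[0,0,6,0.091,-0.047,0,-1],[0,0,9,0.091,-0.047,0,-1],[0,0,17,0.486,-0.213,0.1,-1],[0,0,17,0.486,-0.213,0.1,-1],[0,0,17,0.486,-0.213,0.1,-1],[0,0,17,0.486,-0.213,0.1,-1],[0,0,17,0.486,-0.213,0.1,-1],[0,0,17,0.486,-0.213,0.1,-1],[0,0,17,0.486,-0.213,0.1,-1],[0,0,17,0.486,-0.213,0.1,-1],[0,0,17,0.486,-0.213,0.1,-1]])

```text
time: 3.3
ee_pos: [0.5862, -0.0333, 0.186]
eef_rot: [1.0, 0.007, 0.0, -0.0]
ft_force: [1.3, -1.0, 0.9]
width: 0.0869
```

Call:
drive_tool(deltas=[[0,0,0,0,0,0.05,-1],[0,0,0,0,0,0.1,-1],[0,0,0,0,0,0.1,-1],[0,0,0,0,0,0.1,-1]])

```text
time: 3.7
ee_pos: [0.5847, -0.0349, 0.0874]
eef_rot: [1.0, 0.007, -0.0, -0.0]
ft_force: [0.6, 1.0, 1.3]
width: 0.087
```

Run:
```python
from h import *
s=read_state();print(s["ee_pos"],s["eef_rot"],s["ft_force"])
im,d=camera("scene");p=proj("scene",[s["ee_pos"]])[0];print(p)
x,y=p.astype(int);save(im[y-60:y+60,x-70:x+70],"pics/s1.png",5)
```

```text
[ 0.58468866 -0.03487548  0.08737992] [ 9.99975425e-01  6.99784507e-03 -3.85697641e-04 -1.74691821e-04] [0.61455024 1.00552112 1.30407833]
[279.01531556 173.48376373]
```

View pics/s1.png

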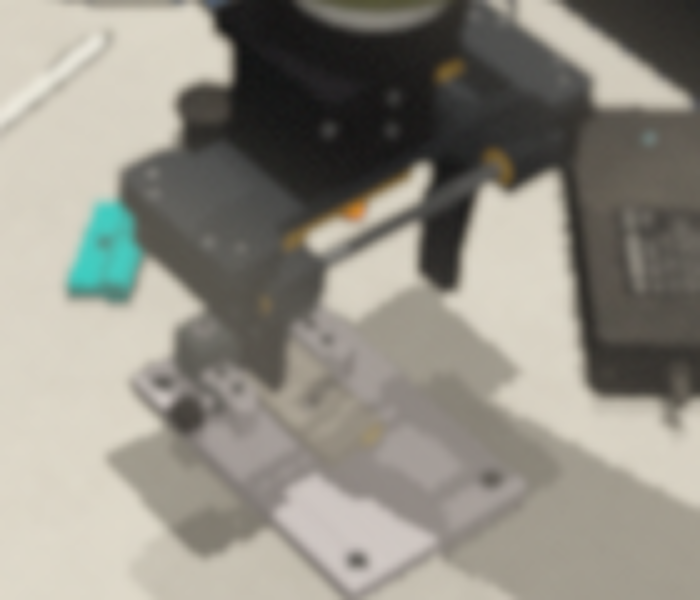

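The gripper straddles the near half of the silver cylinder (about 330,410 in the crop), clear of the cheeks. Now descending.

Call:
drive_tool(deltas=[[0,0,0,0.003,-0.006,0.02,-1],[0,0,0,0.003,-0.006,0.04,-1],[0,0,0,0.003,-0.006,0.057,-1],[0,0,0,0.003,-0.006,0.057,-1],[0,0,0,0.003,-0.006,0.057,-1]])

```text
time: 4.25
ee_pos: [0.5884, -0.0291, 0.031]
eef_rot: [1.0, 0.007, 0.001, 0.0]
ft_force: [-0.3, -0.0, 0.6]
width: 0.0871
```

Call:
drive_tool(deltas=[[0,0,0,0,0,0.001,1],[0,0,0,0,0,0.001,1],[0,0,0,0,0,0.001,1],[0,0,0,0,0,0.001,1],[0,0,0,0,0,0.001,1],[0,0,0,0,0,0.001,1],[0,0,0,0,0,0.001,1],[0,0,0,0,0,0.001,1]], squeeze=30)

```text
time: 5.05
ee_pos: [0.5876, -0.0287, 0.0285]
eef_rot: [1.0, 0.007, -0.0, -0.0]
ft_force: [-0.5, -0.2, 0.5]
width: 0.0319
```

Call:
drive_tool(deltas=[[0,0,0,-0.003,0,-0.002,1],[0,0,0,-0.004,0,-0.015,1],[0,0,0,-0.004,0,-0.04,1],[0,0,0,-0.004,0,-0.07,1],[0,0,0,-0.004,0,-0.07,1]])

```text
time: 5.55
ee_pos: [0.586, -0.0286, 0.1035]
eef_rot: [1.0, 0.007, 0.003, 0.0]
ft_force: [0.7, 0.4, -1.4]
width: 0.0317
```

Call:
drive_tool(deltas=[[0,0,0,0.005,-0.04,0,1],[0,0,0,0.01,-0.09,0,1],[0,0,0,0.015,-0.14,0,1],[0,0,0,0.02,-0.19,0,1],[0,0,0,0.023,-0.228,0,1],[0,0,0,0.023,-0.228,0.03,1],[0,0,0,0.023,-0.228,0.06,1],[0,0,0,0.023,-0.228,0.075,1],[0,0,0,0.023,-0.228,0.075,1],[0,0,0,0.023,-0.228,0.075,1]])

```text
time: 6.55
ee_pos: [0.6038, 0.1994, 0.0245]
eef_rot: [1.0, 0.007, 0.0, -0.0]
ft_force: [-0.6, 1.0, -1.4]
width: 0.0318
```

Call:
drive_tool(deltas=[[0,0,0,0,0,0.004,1],[0,0,0,0,0,0.007,1],[0,0,0,0,0,0.007,1],[0,0,0,0,0,0.007,1]])

```text
time: 6.95
ee_pos: [0.6036, 0.1994, 0.0169]
eef_rot: [1.0, 0.007, 0.0, 0.0]
ft_force: [-0.0, -0.2, -2.0]
width: 0.032
```

Call:
drive_tool(deltas=[[0,0,0,0,0,0.001,1],[0,0,0,0,0,0.001,1]])

```text
time: 7.15
ee_pos: [0.6037, 0.1994, 0.0165]
eef_rot: [1.0, 0.007, 0.0, 0.0]
ft_force: [-3.2, -1.8, 6.2]
width: 0.0319
```

Call:
drive_tool(deltas=[[0,0,0,0,0,0,0.3],[0,0,0,0,0,0,-1],[0,0,0,0,0,0,-1],[0,0,0,0,0,-0.005,-1],[0,0,0,0,0,-0.03,-1],[0,0,0,0,0,-0.08,-1],[0,0,0,-0.05,0,-0.12,-1],[0,0,0,-0.1,-0.01,-0.12,-1],[0,0,0,-0.121,-0.013,-0.12,-1],[0,0,0,-0.121,-0.013,-0.12,-1],[0,0,0,-0.121,-0.013,-0.12,-1]])

```text
time: 8.25
ee_pos: [0.4824, 0.2106, 0.1362]
eef_rot: [1.0, 0.007, 0.001, 0.0]
ft_force: [0.5, -0.2, 0.1]
width: 0.0868
```

```bash
cat > c.py <<'E'
import sys
from h import *
s=read_state();print(s["time"],s["ee_pos"].round(4) if hasattr(s["ee_pos"],'round') else s["ee_pos"],s["eef_rot"],s["ft_force"])
im,d=camera("scene");save(im[170:330,150:350],"pics/%s.png"%sys.argv[1],4)
for n in ("scene","top"):
  _,d=camera(n)
  for l in ("brass_cylinder","silver_cylinder"):
    for o in outline_of(l,n)[:3]:
        c=cloud(n,o["pixels"],d); m=o["pixels"]
        (cx,cy),(w,h),a=cv2.minAreaRect((c[:,:2]*1000).astype(np.float32))
        print(n,l,round(o["score"],2),m.sum(),np.median(c,0).round(3),np.round([cx,cy,w,h,a],1))
E
python3 c.py s2
```

```text
8.25 [0.4824 0.2106 0.1362] [9.99972909e-01 7.29644124e-03 8.80332275e-04 4.10987044e-04] [ 0.48822269 -0.22530582  0.11184103]
scene brass_cylinder 0.73 2245 [ 0.567 -0.031  0.013] [541.7 -15.3 138.1 308.   58.1]
scene brass_cylinder 0.65 472 [0.524 0.116 0.012] [508.8 130.9  66.1  97.3  50.6]
scene brass_cylinder 0.6 513 [0.498 0.216 0.012] [500.2 214.3  36.5  63.1  87.8]
scene silver_cylinder 0.6 210 [ 0.742 -0.022  0.014] [609.6  67.7  29.4 390.3  55.2]
scene silver_cylinder 0.25 287 [ 0.643 -0.032  0.038] [661.6 -44.4  50.8  89.2  48.4]
top brass_cylinder 0.74 163 [0.506 0.208 0.014] [480.3 178.7 129.1  34.9  50.4]
top brass_cylinder 0.32 2633 [ 0.587 -0.029  0.013] [588.4 -28.5 156.9 103.    2.6]
top silver_cylinder 0.83 338 [0.614 0.197 0.012] [613.5 198.   60.9  33.    2.6]
top silver_cylinder 0.65 317 [ 0.746 -0.023  0.013] [746.4 -22.6  33.   61.3  41.4]
```

View pics/s2.png

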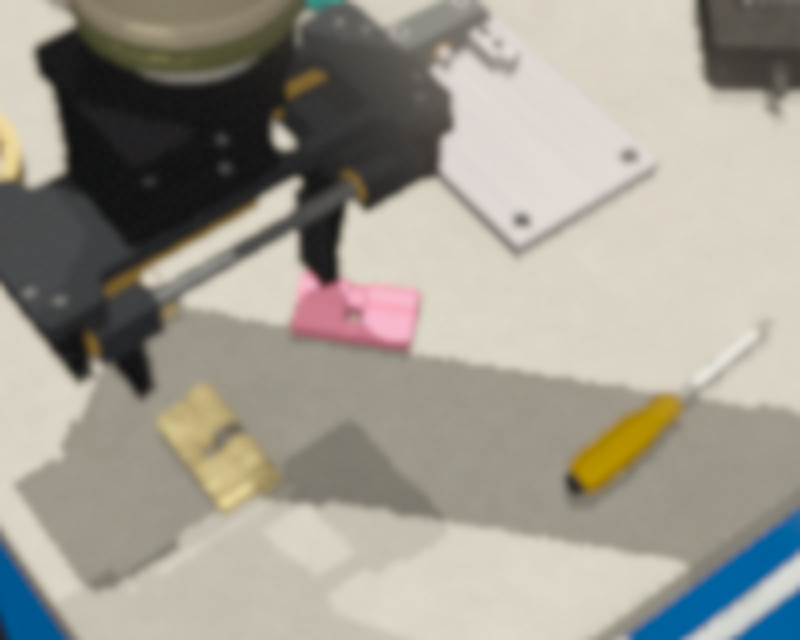

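Picture: brass at crop (220,445) below the fingers, pink one (355,315) beside, clear of the finger path in plan. Descend and grip.

Call:
drive_tool(deltas=[[0,0,2,0.001,-0.004,0.04,-1],[0,0,2,0.001,-0.004,0.08,-1],[0,0,2,0.001,-0.004,0.11,-1],[0,0,2,0.001,-0.004,0.118,-1],[0,0,2,0.001,-0.004,0.118,-1],[0,0,2,0.001,-0.004,0.119,1],[0,0,2,0.001,-0.004,0.119,1],[0,0,2,0.001,-0.004,0.119,1],[0,0,2,0.001,-0.004,0.119,1],[0,0,2,0.001,-0.004,0.119,1],[0,0,2,0.001,-0.004,0.119,1],[0,0,2,0.001,-0.004,0.119,1]], squeeze=50)

```text
time: 9.8
ee_pos: [0.4832, 0.2147, 0.0166]
eef_rot: [1.0, -0.01, 0.0, 0.0]
ft_force: [-0.7, -0.0, 0.2]
width: 0.039
```

Call:
drive_tool(deltas=[[0,0,0,0,0,0,1],[0,0,0,0,0,0,1],[0,0,0,0,0,0,1]])

```text
time: 10.1
ee_pos: [0.4832, 0.2147, 0.0166]
eef_rot: [1.0, -0.01, 0.0, 0.0]
ft_force: [-0.9, 0.1, 0.6]
width: 0.0316
```

Call:
drive_tool(deltas=[[0,0,0,0,0,-0.01,1],[0,0,0,0,0,-0.04,1],[0,0,0,0,0,-0.083,1],[0,0,0,0,0,-0.083,1],[0,0,0,0,0,-0.083,1]])

```text
time: 10.6
ee_pos: [0.4837, 0.2148, 0.1006]
eef_rot: [1.0, -0.011, 0.001, -0.0]
ft_force: [0.5, -1.6, -2.2]
width: 0.0318
```

Call:
drive_tool(deltas=[[0,0,-1,0.01,0.04,0,1],[0,0,-2.2,0.025,0.085,0,1],[0,0,-2.2,0.04,0.13,0,1],[0,0,-2.2,0.055,0.175,0,1],[0,0,-2.2,0.07,0.22,0,1],[0,0,-2.2,0.074,0.243,0,1],[0,0,-2.2,0.074,0.243,0.03,1],[0,0,-2.2,0.074,0.243,0.05,1],[0,0,-2.2,0.074,0.243,0.05,1],[0,0,-2.2,0.074,0.243,0.05,1]])

```text
time: 11.6
ee_pos: [0.5515, -0.0295, 0.0491]
eef_rot: [1.0, 0.009, -0.001, -0.0]
ft_force: [-0.6, 0.6, -1.6]
width: 0.0316
```

Run:
```python
from h import *
s=read_state();e=np.array(s["ee_pos"]);print(e,s["eef_rot"],s["ft_force"])
for n in("top","scene"):
    im,d=camera(n);np.savez(n+"1.npz",im=im,d=d)
    x,y=proj(n,[[.6,-.03,.03]])[0].astype(int);save(im[y-45:y+45,x-60:x+60],f"pics/{n}1.png",5)
    m=np.zeros(d.shape,bool);m[y-45:y+45,x-60:x+60]=1
    c=cloud(n,m,d)
    for lab,f in (("plate",(c[:,2]>.008)&(c[:,2]<.016)&(abs(c[:,1]+.03)<.07)),("stop",(c[:,2]>.035)&(c[:,2]<.042)&(c[:,0]>.625))):
        q=c[f]
        if len(q)<20: continue
        print(n,lab,len(q),q.min(0).round(4),q.max(0).round(4),[np.round(v,1) for v in cv2.minAreaRect((q[:,:2]*1000).astype(np.float32))])
    for l in ("channel_mouth","stop_face","brass_cylinder","end_stop"):
        for o in tip_of(l,n)[:2]:
            uv=np.array(o["location"])*[512,384];print(l,round(o["score"],2),deproj(n,uv,z=.012).round(4))
```

```text
[ 0.55152819 -0.02945412  0.04914832] [ 9.99958843e-01  9.03078137e-03 -8.37723893e-04 -2.36225338e-04] [-0.59731609  0.55357892 -1.64350034]
top plate 83 [ 0.5085 -0.0131  0.0081] [0.7161 0.0186 0.016 ] [array([612.4,   2.8]), array([ 28.9, 207.9]), np.float64(89.2)]
brass_cylinder 0.75 [[0.5268 0.1003 0.012 ]]
scene plate 1443 [ 0.5076 -0.0778  0.008 ] [0.7778 0.0272 0.016 ] [array([641.7, -23.5]), array([271.2, 102.5]), np.float64(2.1)]
channel_mouth 0.84 [[ 0.616  -0.0332  0.012 ]]
brass_cylinder 0.65 [[ 0.5906 -0.0453  0.012 ]]
brass_cylinder 0.62 [[0.5225 0.1245 0.012 ]]
```

View pics/scene1.png

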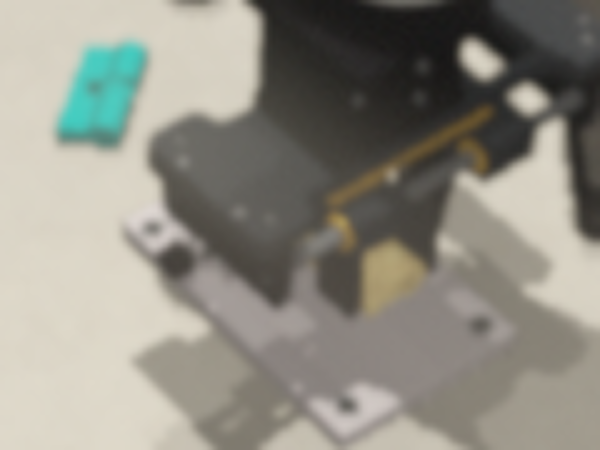

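Picture: the brass cylinder (crop 390,280) held square, in line with the plate; channel ahead. Lower to just above the plate, then slide in.

Call:
drive_tool(deltas=[[0,0,0,0,0,0.01,1],[0,0,0,0,0,0.019,1],[0,0,0,0,0,0.0195,1],[0,0,0,0,0,0.0195,1],[0,0,0,0.004,0,0.0195,1],[0,0,0,0.008,0,0.0195,1],[0,0,0,0.012,0,0.0195,1],[0,0,0,0.016,0,0.0195,1],[0,0,0,0.016,0,0.0195,1]])

```text
time: 13.0
ee_pos: [0.5687, -0.0294, 0.0301]
eef_rot: [1.0, 0.009, 0.0, -0.0]
ft_force: [-0.4, 1.2, -1.8]
width: 0.0318
```

Call:
drive_tool(deltas=[[0,0,0,0.003,0,0.0005,1],[0,0,0,0.006,0,0.0005,1],[0,0,0,0.009,0,0.0005,1],[0,0,0,0.009,0,0.0005,1]])

```text
time: 13.4
ee_pos: [0.5775, -0.0293, 0.0296]
eef_rot: [1.0, 0.009, 0.0, -0.0]
ft_force: [-0.1, 0.4, -1.6]
width: 0.0321
```

Call:
drive_tool(deltas=[[0,0,0,0.002,0,0.0005,1],[0,0,0,0.004,0,0.0005,1],[0,0,0,0.006,0,0.0005,1],[0,0,0,0.006,0,0.0005,1]])

```text
time: 13.8
ee_pos: [0.5834, -0.0292, 0.0291]
eef_rot: [1.0, 0.009, 0.0, 0.0]
ft_force: [0.1, 0.4, -1.3]
width: 0.0318
```

Call:
drive_tool(deltas=[[0,0,0,0.001,0,0.0003,1],[0,0,0,0.002,0,0.0003,1],[0,0,0,0.003,0,0.0003,1],[0,0,0,0.004,0,0.0003,1],[0,0,0,0.004,0,0.0003,1]], squeeze=60)

```text
time: 14.3
ee_pos: [0.5859, -0.0292, 0.0285]
eef_rot: [1.0, 0.009, -0.001, 0.0]
ft_force: [-7.6, -0.6, 3.6]
width: 0.0316
```

Call:
drive_tool(deltas=[[0,0,0,0,0,-0.0004,1],[0,0,0,0.001,0,-0.0004,1],[0,0,0,0.002,0,-0.0004,1],[0,0,0,0.002,0,-0.0004,1],[0,0,0,0.002,0,-0.0004,1]])

```text
time: 14.8
ee_pos: [0.5885, -0.0292, 0.0288]
eef_rot: [1.0, 0.009, -0.001, 0.0]
ft_force: [-5.3, -0.3, -0.7]
width: 0.0314
```

Call:
drive_tool(deltas=[[0,0,0,0.001,0,0,1],[0,0,0,0.002,0,0,1],[0,0,0,0.002,0,0,1],[0,0,0,0.002,0,0,1]])

```text
time: 15.2
ee_pos: [0.5902, -0.0292, 0.0286]
eef_rot: [1.0, 0.009, -0.001, 0.0]
ft_force: [-5.8, -0.7, -0.3]
width: 0.0313
```

Call:
drive_tool(deltas=[[0,0,0,0.0005,0,0,1],[0,0,0,0.001,0,0,1],[0,0,0,0.001,0,0,1],[0,0,0,0.001,0,0,1]])

```text
time: 15.6
ee_pos: [0.5903, -0.0292, 0.0286]
eef_rot: [1.0, 0.009, -0.002, 0.0]
ft_force: [-10.6, -0.3, 2.6]
width: 0.0317
```

Call:
drive_tool(deltas=[[0,0,0,0,0,-0.0004,1],[0,0,0,0.0005,0,-0.0004,1],[0,0,0,0.0005,0,-0.0004,1],[0,0,0,0.0005,0,-0.0004,1]])

```text
time: 16.0
ee_pos: [0.5904, -0.0292, 0.0286]
eef_rot: [1.0, 0.009, -0.002, 0.0]
ft_force: [-11.5, -0.8, 1.4]
width: 0.0316
```

Call:
drive_tool(deltas=[[0,0,0,0.0005,0,-0.0004,1],[0,0,0,0.001,0,-0.0004,1],[0,0,0,0.001,0,-0.0004,1],[0,0,0,0.001,0,-0.0004,1]])

```text
time: 16.4
ee_pos: [0.5905, -0.0291, 0.0286]
eef_rot: [1.0, 0.009, -0.004, 0.0]
ft_force: [-13.8, 0.4, 2.2]
width: 0.032
```

Call:
drive_tool(deltas=[[0,0,0,0.0004,0,-0.0005,1],[0,0,0,0.0005,0,-0.0005,1],[0,0,0,0.0005,0,-0.0005,1],[0,0,0,0.0005,0,-0.0005,1]])

```text
time: 16.8
ee_pos: [0.5905, -0.0291, 0.0287]
eef_rot: [1.0, 0.009, -0.004, 0.0]
ft_force: [-15.4, 0.5, -0.1]
width: 0.0312
```

Run:
```python
from h import *
F=[]
for i in range(6):
    im,d=camera("scene");s=read_state();F.append(s["ft_force"])
print(np.round(F,1),np.mean(F,0).round(2),s["ee_pos"],s["torque"],s["time"],s["width"])
x,y=proj("scene",[[.6,-.03,.03]])[0].astype(int);save(im[y-45:y+45,x-60:x+60],"pics/s4.png",5)
```

```text
[[-16.2   0.1  -0. ]
 [-14.7   0.    0.4]
 [-13.8  -0.4  -0.5]
 [-14.9  -0.7   0.6]
 [-15.6  -0.1   0.2]
 [-14.7   0.2  -0.5]] [-14.97  -0.14   0.02] [ 0.59054023 -0.02909799  0.02874168] [ 0.0317564   3.35880559 -0.13527947] 17.1 0.031227193878062578
```

View pics/s4.png

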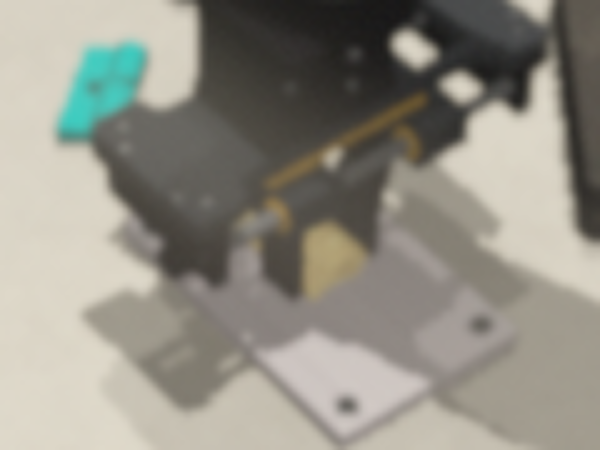

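Run:
```python
from h import *
im,d=camera("scene");x,y=proj("scene",[[.6,-.03,.03]])[0].astype(int)
print("rear foot corners",deproj("scene",[[x-60+305/5,y-45+298/5],[x-60+366/5,y-45+265/5]],z=.012).round(4))
i=im.astype(int);m=np.zeros(d.shape,bool);m[y-5:y+18,x-5:x+18]=1;m&=(i[...,0]-i[...,2]>35)
c=cloud("scene",m,d);print(m.sum(),np.percentile(c,[5,50,95],axis=0).round(4))
s=read_state();print(s["time"],s["ft_force"])
```

```text
rear foot corners [[ 0.5787 -0.014   0.012 ]
 [ 0.578  -0.0483  0.012 ]]
138 [[ 0.5573 -0.042   0.0167]
 [ 0.5809 -0.0297  0.0254]
 [ 0.5959  0.0192  0.1031]]
17.15 [-14.92762944  -0.23646184  -0.23928182]
```

```bash
python3 -c "
from bench import *
print(close_job());print(read_state()['ft_force'])"
```

```text
the job is handed in; nothing more can be done
None
the job is handed in; nothing more can be done
```

The silver cylinder is out of the fixture, and the brass one is pushed home and still being held there at about 15 N. I handed the job in at about 17 s of the 64 s allowed.

- **Silver cylinder:** it lies flat on the bench to the left, at about (0.614, 0.198), roughly 15 cm clear of the fixture and its knob.
- **Brass cylinder home:** the arm stopped dead after travelling about the pin's 6 mm, and the spring force just before that was about 6 N. The camera put its rear end at x ≈ 0.578; fully home should be 0.5765, and with the pin out it would be 0.5705.
- **Push:** the last readings averaged 15.0 N along the channel (13.8 to 16.2 N), with almost no side or vertical force. Friction on the plate could take up to about 1 N of that, so the stop may feel slightly less. The last reading before hand-in was 14.9 N.
- **Not confirmed:** the gap at the stop face can't be seen past the gripper, so "home" rests on those position and force checks. I did not re-measure the padlock, screwdriver and oil bottle at the end. The arm never touched them, and the forces stayed low throughout.

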